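# Clamp a stuck-lidded jar in the windowsill jar vise

### The job

Stand the green glass jar upright in the jar vise, between its two jaws, let go of it, and then turn the T-handle clockwise until you feel the resistance clearly rise and the jar is firmly clamped, ready for its lid to be unscrewed. Do not overtighten, the glass cracks; do not drop or tip the jar, and leave the funnel, the rubber ring and the loose lids where they are.

Things in the scene. Friction and masses are not known exactly. Their poses are not given: they have to be found in the camera images.
- jar: Straight green glass jar, 58 mm diameter, with a screwed-on aluminium lid 60 mm in diameter and 16 mm high on top; 114 mm high in all, about 0.3 kg, standing upright on the tiles. Origin: centre of its underside, z up along its axis. Grip it across the lid from above. It cracks if the vise presses on it with more than 60 N.
- vise: Jar vise fixed on the sill, plain metal. Base plate 100 mm (x) by 262 mm (y, from -100 to +162 mm), 12 mm thick; origin at tile level under the jar seat; it clamps along its own y. At +y stands a key housing (74 x 64 mm, top at 62 mm, collar to 68 mm) with the T-handle on it, axis at y = +120 mm; the flat moving jaw comes out of the housing; opposite it, at -y, is a sprung V jaw.
- v_end (a point): Middle of the -y edge of the vise's base plate top. On this end is the V jaw: two steel plates, top 57 mm above the tiles, on stiff springs (19 N per mm) in a bracket 70 mm wide set by hand. Its place is not measured: a jar on the seat slides 3 to 12 mm before it rests in the V. The closing jaw pushes it there, the V centres it, then the springs give and the clamping force rises.
- seat (a point): Point on the top face of the vise's base plate (12 mm above the tiles) where the middle of the jar's underside should be put; same axes as the vise. With the handle at 0 a jar standing there has 5 mm to the moving jaw.
- jaw: Flat moving jaw of the vise, steel with a rubber face, 60 mm wide (x), 44 mm high, 10 mm thick, top 59 mm above the tiles. Origin: middle of the lower edge of its clamping face; axes as the vise. It moves along the vise's -y by 6 mm for each radian of the handle.
- handle_grip (a point): Middle of the T-handle's crossbar, on its vertical turning axis, 112 mm above the tiles. The steel bar lies along this point's x axis and turns with it: 76 mm long, 12 wide, 14 high, an 18 mm ball at each end; below its middle a 12 mm stem, free for 23 mm down to a 20 mm hub. Pinch the bar across its middle from above and turn; let go and take it anew for more turn.
- handle (a joint): T-handle angle, rad; grows clockwise seen from above, closing the jaw; 0 open (starts 0 to 0.3), thread ends at 5.5; stays where left. Free drag 0.38 N m; clamping adds 0.006 N m per newton, so 0.17 to 0.30 N m above the free drag is firm (28 to 50 N; about 0.25 to 0.44 rad after the jar meets the V); at 0.36 N m the glass cracks.
- funnel: Stainless funnel standing mouth down, 92 mm in diameter, 105 mm high; origin at the centre of its underside. Leave it alone.
- lid_a: Loose aluminium screw lid lying open side up, 60 mm in diameter, 14 mm high; origin at the centre of its underside. Leave it alone.
- lid_b: A second loose aluminium lid like lid_a. Leave it alone.
- gripper_ring: Hard silicone jar-gripper ring lying flat, 84 mm outside, 48 mm inside diameter, 12 mm thick; origin at the centre of its underside. Leave it alone.
Things that resemble listed ones, but are neither listed nor needed, are in the scene too. What is meant by the jar is not red, and is the smaller of those in its own colour.

How it is judged:
By the outcome, as a careful person would: the job done as asked, in the order asked, and still so for the second after the job is handed in, with the robot touching nothing.
It also fails if it takes over 72 s, if anything falls off the work surface, if the arm or the gripper's body presses on something with over 40 N, if the wrist force passes 120 N, or if a joint passes its speed limit or range.

### The arm

A 7-joint arm with a two-finger parallel gripper is mounted at the origin on the work surface. World frame = base frame: x ahead of the robot, y to its left, z up, the work surface at z = 0. Lengths are in m, angles in degrees, forces in N, time in s.
With the tool pointing down it reaches from about 0.35 to 0.9 m from the base axis. Payload 19.9 kg.
Tool frame: the origin (TCP) lies at the very end of the fingers, on their centre line; the grasp point (between the pads) lies 19 mm behind it; y points along the fingers, z is the direction in which the jaws open and shut, and the axes are right-handed (so a half turn about y gives the same grasp; the last joint's range is limited). The gripper opens to 94 mm and grips with 3 to 60 N. Pads are 16 mm wide; open, the fingers measure 119 mm over their backs; the gripper's body (75 mm by 177 mm) begins 78 mm behind the grasp point.
Start: joints at [69.528, 23.915, -0.59, 92.452, 0.269, 63.638, -3.037], TCP at [0.194, -0.594, 0.205] pointing down, gripper open.
Joint ranges: [-161.28, 161.28], [-22.2, 115.67], [-73.04, 71.86], [3.21, 147.25], [-68.34, 248.33], [10.77, 114.83], [-161.83, 161.83]. Speed limits (degrees/s): [108.29, 108.29, 136.94, 136.94, 172.46, 172.46, 172.46].

### API

Orientations are given as [roll, pitch, yaw] about the fixed x, y, z axes, in that order (R = Rz(yaw) Ry(pitch) Rx(roll)).
In Python, from workcell import robot, vision gives the robot as it stands.
- The arm moves only by the tool drive_tool, never from a script. Its argument "steps" is a list of rows, each an object with "linear": the shift along the world's x, y, z in mm, a list of three; "dr": the turn, a rotation vector about the world's x, y, z in rad, a list of three. A call has 1 to 5 rows; each row shifts and turns the commanded pose from where the row before left it; what a row does not reach is not made up. A row lasts 1/12 s, in which the tool goes at most 41.7 mm and 7.16 degrees, less where a joint would pass 70% of its speed; a pose out of reach is approached as far as the arm can. A call with a gripper value outside its range is refused whole. "jaw" is the closure, from 0 (fully open) to 1 (shut), set as the call begins (left out, the last holds). The fingers move at their own pace and stop on an object; "newtons" is the grip in N (left out, the last holds). Time passes only in rows, so rows that do not move let the fingers close. It gives the time, the measured TCP pose, the force and the opening at its end, in the units of the state.
- robot.get_state(): the state, without advancing time (a new reading comes with each control period).
- vision.read_camera(name): name is "scene" or "top" or "wrist"; returns a dict with "pixels" (384x512x3 uint8, red, green, blue), "camera_matrix" (3x3 intrinsics, pixels), "origin" and "attitude" of the camera in the world; the wrist camera has in their place "mount" (4x4, takes a point from camera to tool coordinates, whose origin is the TCP and whose axes are the tool frame's). Camera axes: x right, y up, looking along -z (the intrinsics and any distortion apply to the point x, -y, -z); pixel columns grow to the right and rows downward; lengths in m; the calibration is good to about 2 mm. A picture is of the moment at which its call begins: read the wrist's pose just before it. There is no depth.
- robot.finish_job(): hands the job in, once; it reports no verdict.
Trained networks look in a picture, given as the dict that the camera call returned (one of the last four; its "shot" number tells which), for a name from the list of things; names that differ only in an ending like _2 or _b are one class to them, and where a whole thing is asked for, a point or a joint stands for the part that bears it (a point fixed in the world has none). Each returns a list of dicts, best first, with "score" (0 to 1); they miss things now and then, are a little off and sometimes report something else, mostly with a low value. They report only what shows in the picture. A call takes as long as a camera call. They do not tell look-alikes from the thing itself.
- vision.find_in(picture, target): "at" ([x, y, z] in m, in the coordinates of the camera as it stood for that picture, good to about 4 mm: the middle of the surface that is visible of it).
- vision.regions_of(picture, target): "mask" (384x512 bool, what is visible of it).
- vision.pinpoint(picture, target): "at" ([x, y, z] in m, in the coordinates of the camera as it stood for that picture, good to about 4 mm: a listed point, or the origin of a listed thing).
The state is a dict: "clock": time; "joints": joint angles; "joint_vel": joint speeds; "tau": joint torques, N m; "tool_pos": TCP position; "tool_rot": TCP orientation; "wrist_force": force on the tool from outside, world axes, zero at the start; "wrist_torque": the same for the moment, N m; "opening": finger opening in m.
Only numpy, scipy, OpenCV 4.12 (cv2) and the standard library are available. Lean on these libraries where they do the work, as an engineer would, in place of code of your own. Each camera call takes 0.05 s, during which the arm holds its last target.

## Working session

There is one attempt and no reset: what is moved stays moved. The work goes in short steps, Python scripts to look and compute and a tool call to move; the robot and the scene stay as the last step left them, time stands still between calls to the robot, and variables do not carry over. Pictures are saved under pics/ and viewed, and the job is handed in when it is done.

Besides the shell and the picture viewer there is one more tool, called in YAML: its name, and indented under it one key for each argument. drive_tool: Moves the arm, as the interface text tells. Its arguments: {"type":"object","properties":{"steps":{"type":"array"},"jaw":{"type":"number"},"newtons":{"type":"number"}},"required":["steps"]}

```bash
ls; mkdir -p pics; cat > h.py <<'E'
import numpy as np,cv2
from scipy.spatial.transform import Rotation as R
from workcell import robot,vision
def save(p,n): cv2.imwrite('pics/'+n,cv2.cvtColor(p['pixels'],cv2.COLOR_RGB2BGR))
def att(p):
    a=np.array(p['attitude'],float)
    return a if a.shape==(3,3) else R.from_euler('xyz',a,degrees=True).as_matrix()
def tow(p,at): return att(p)@np.array(at)+np.array(p['origin'])
E
python3 - <<'E'
from h import *
s=robot.get_state()
for k in s: print(k,s[k])
for n in ('scene','top'):
    p=vision.read_camera(n); save(p,n+'0.png')
    print(n,{k:v for k,v in p.items() if k!='pixels'})
    for t in ('jar','vise','seat','v_end','jaw','handle_grip','funnel','lid_a','gripper_ring'):
        for r in vision.pinpoint(p,t): print(t,round(r['score'],2),tow(p,r['at']).round(4))
p=vision.read_camera('wrist'); save(p,'wrist0.png'); print({k:v for k,v in p.items() if k!='pixels'})
E
```

```text
pics
clock 0.0
joints [69.53033872 23.94918902 -0.59128335 92.48468352  0.27015818 63.63889744
 -3.03568025]
joint_vel [-0.19186891  0.08561975  0.03271546  0.02737244  0.0210862  -0.01172853
  0.06007122]
tau [-9.26543435e-04 -8.51235867e+01  6.37606345e-01 -4.25992656e+01
 -4.91078245e-02  1.85157568e-02  9.63310481e-05]
tool_pos [ 0.19396417 -0.59374255  0.20481886]
tool_rot [-9.00711874e+01 -5.67950056e-03 -1.61905376e+02]
wrist_force [ 0.40327899 -0.15441261 -1.70514715]
wrist_torque [ 0.01217898 -0.00792282 -0.02595664]
opening 0.09415824144219372
scene {'camera_matrix': array([[386.83644466,   0.        , 254.92709636],
       [  0.        , 386.83644466, 188.33093772],
       [  0.        ,   0.        ,   1.        ]]), 'origin': array([1.23304866, 0.11890638, 0.769274  ]), 'attitude': array([ 44.93012012,  -0.24991402, 103.27036281]), 'shot': 1}
jar 0.92 [ 0.3939 -0.2973  0.0023]
jar 0.85 [ 4.975e-01 -3.058e-01  4.000e-04]
jar 0.57 [ 0.4793 -0.18   -0.0009]
vise 0.76 [ 0.5842  0.0733 -0.0007]
seat 0.94 [0.5869 0.0693 0.0119]
seat 0.39 [ 8.054e-01  1.147e-01 -3.000e-04]
v_en
[... 955 characters left out ...]
39]
funnel 0.96 [ 6.453e-01 -2.992e-01  2.000e-04]
lid_a 0.65 [0.363  0.1183 0.0007]
lid_a 0.61 [ 0.3859 -0.0219 -0.0037]
gripper_ring 0.97 [ 0.8108  0.1127 -0.0017]
{'camera_matrix': array([[338.39792887,   0.        , 256.53073757],
       [  0.        , 338.39792887, 188.08277584],
       [  0.        ,   0.        ,   1.        ]]), 'mount': array([[-5.99992733e-04, -9.59922488e-01, -2.80264975e-01,
        -8.21511530e-02],
       [ 7.65157456e-04,  2.80264503e-01, -9.59922509e-01,
        -1.78854078e-01],
       [ 9.99999527e-01, -7.90393365e-04,  5.66335184e-04,
        -1.65572085e-04],
       [ 0.00000000e+00,  0.00000000e+00,  0.00000000e+00,
         1.00000000e+00]]), 'shot': 3}
```

View pics/scene0.png

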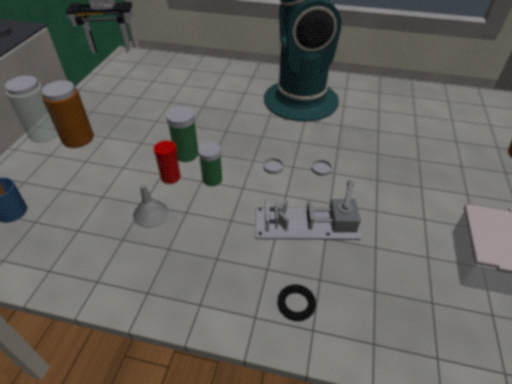

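View pics/top0.png

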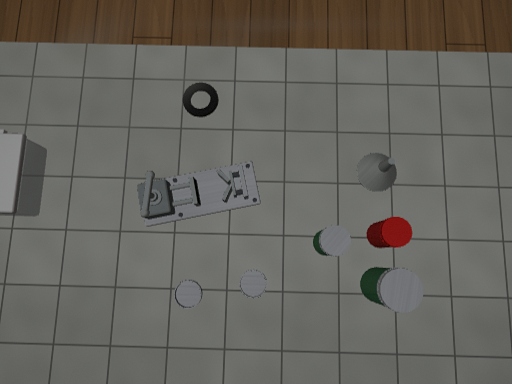

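View pics/wrist0.png

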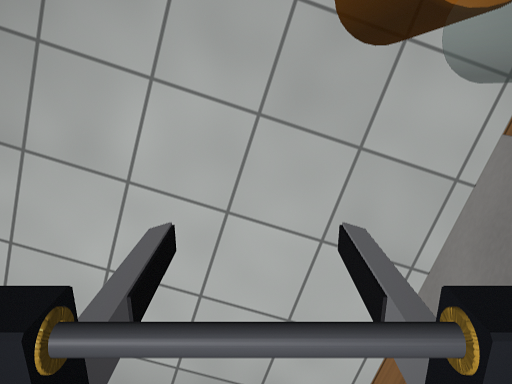

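```bash
cat >> h.py <<'E'
def ray(p,uv,z):
    K=p['camera_matrix']; A,o=att(p),np.array(p['origin'])
    d=np.array([(uv[0]-K[0,2])/K[0,0],-(uv[1]-K[1,2])/K[1,1],-1]); d=A@d
    return o+d*(z-o[2])/d[2]
def proj(p,X):
    K=p['camera_matrix']; c=att(p).T@(np.array(X)-np.array(p['origin']))
    return np.array([K[0,2]+K[0,0]*c[0]/-c[2],K[1,2]-K[1,1]*c[1]/-c[2]])
def wrist():
    s=robot.get_state(); p=vision.read_camera('wrist')
    T=np.eye(4); T[:3,:3]=R.from_euler('xyz',s['tool_rot'],degrees=True).as_matrix(); T[:3,3]=s['tool_pos']
    W=T@np.array(p['mount']); p['origin']=W[:3,3]; p['attitude']=W[:3,:3]
    return p,s
def toR(s): return R.from_euler('xyz',s['tool_rot'],degrees=True)
E
python3 - <<'E'
from h import *
p=vision.read_camera('top')
c=p['pixels'][50:350,120:450]; cv2.imwrite('pics/top1.png',cv2.cvtColor(cv2.resize(c[170:270,160:320],None,fx=5,fy=5,interpolation=2),cv2.COLOR_RGB2BGR))
cv2.imwrite('pics/top2.png',cv2.cvtColor(cv2.resize(c[90:190,0:150],None,fx=5,fy=5,interpolation=2),cv2.COLOR_RGB2BGR))
for r in vision.regions_of(p,'jar'):
    m=r['mask']; ys,xs=np.nonzero(m); print(round(r['score'],2),xs.min(),xs.max(),ys.min(),ys.max())
print(ray(p,(335,240),.114),ray(p,(402,290),.15), ray(p,(397,232),.114))
E
```

```text
0.88 360 421 268 312
0.84 313 350 225 255
[ 0.47831861 -0.18408898  0.114     ] [ 0.39015699 -0.29690746  0.15      ] [ 0.49689747 -0.30447933  0.114     ]
```

View pics/top1.png

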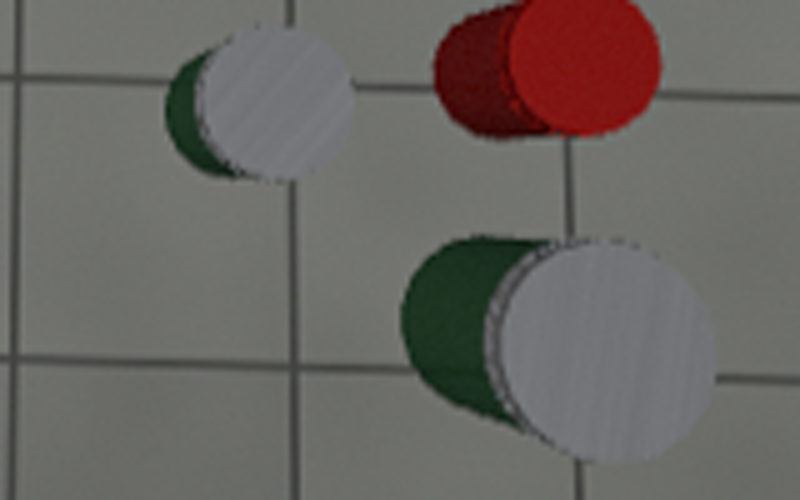

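View pics/top2.png

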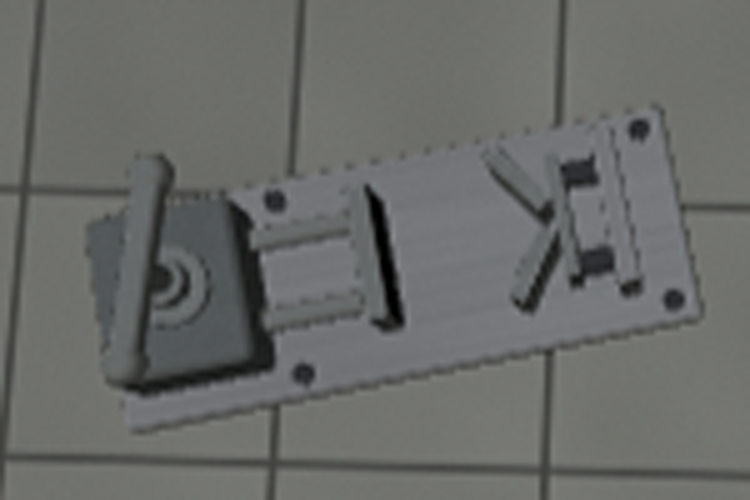

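```bash
python3 - <<'E'
from h import *
p=vision.read_camera('top')
f=lambda x,y,z: ray(p,(120+x/5,140+y/5),z)[:2]
a,b,c=f(658,103,.012),f(703,318,.012),f(138,432,.012)
print(a,b,c,np.linalg.norm(a-b),np.linalg.norm(b-c))
for v in (a-b,): print('x axis ang',np.degrees(np.arctan2(v[1],v[0])))
v=c-b; print('y ang-90',np.degrees(np.arctan2(v[1],v[0]))-90)
e1,e2=f(155,165,.112),f(125,370,.112); v=e1-e2; print('bar',e1,e2,(e1+e2)/2,np.linalg.norm(v),np.degrees(np.arctan2(v[1],v[0])))
yaw=np.radians(12.5)
x=np.array([np.cos(yaw),np.sin(yaw)]);y=np.array([-x[1],x[0]])
m=(a+b)/2; print('seat from corners',m+0.1*y,'handle',m+.22*y)
E
```

```text
[ 0.65833187 -0.01556053] [ 0.55989221 -0.03851539] [0.502451   0.21077505] 0.10108062997192217 0.25582262117434623
x axis ang 13.126075069471504
y ang-90 12.975553880844018
bar [0.60229281 0.18303184] [0.51950789 0.18879921] [0.56090035 0.18591553] 0.08298557623634803 -3.9851814646161206
seat from corners [0.58746808 0.07059164] handle [0.56149533 0.18774717]
```

drive_tool:
  steps:
    - {"linear": [0,0,40],"dr": [0,0,0.1]}
    - {"linear": [0,0,40],"dr": [0,0,0.1]}
    - {"linear": [0,20,20],"dr": [0,0,0.1]}
    - {"linear": [25,30,0],"dr": [0,0,0.1]}
    - {"linear": [25,30,0],"dr": [0,0,0.1]}
  jaw: 0
  newtons: 30

```text
clock: 1.62
tool_pos: [0.2436, -0.514, 0.3068]
tool_rot: [-89.9, -0.1, -133.2]
wrist_force: [1.4, -0.4, -1.9]
opening: 0.0939
```

drive_tool:
  steps:
    - {"linear": [23,33,0],"dr": [0,0,0.1]}
    - {"linear": [23,33,0],"dr": [0,0,0.1]}
    - {"linear": [23,33,0],"dr": [0,0,0.1]}
    - {"linear": [23,33,0],"dr": [0,0,0.1]}
    - {"linear": [23,33,0],"dr": [0,0,0.1]}

```text
clock: 2.03
tool_pos: [0.3598, -0.3473, 0.3057]
tool_rot: [-90.0, -0.0, -104.3]
wrist_force: [0.9, -1.1, -0.4]
opening: 0.0938
```

drive_tool:
  steps:
    - {"linear": [23,33,0],"dr": [0,0,0.1]}
    - {"linear": [23,33,0],"dr": [0,0,0.1]}
    - {"linear": [23,33,-20],"dr": [0,0,0.1]}
    - {"linear": [23,33,-20],"dr": [0,0,0.1]}
    - {"linear": [0,0,0],"dr": [0,0,0.08]}

```text
clock: 2.45
tool_pos: [0.45, -0.2152, 0.2659]
tool_rot: [-90.0, 0.2, -76.4]
wrist_force: [0.2, 0.9, -0.2]
opening: 0.0938
```

drive_tool:
  steps:
    - {"linear": [0,0,0],"dr": [0,0,0]}
    - {"linear": [0,0,0],"dr": [0,0,0]}
    - {"linear": [0,0,0],"dr": [0,0,0]}

```text
clock: 2.7
tool_pos: [0.4475, -0.2229, 0.2687]
tool_rot: [-90.0, -0.0, -77.4]
wrist_force: [-0.7, -0.5, 0.5]
opening: 0.0941
```

```bash
python3 - <<'E'
from h import *
p,s=wrist(); save(p,'w1.png'); print(s['tool_pos'],s['tool_rot'])
for r in vision.pinpoint(p,'jar'): print(r['score'],tow(p,r['at']))
for r in vision.find_in(p,'jar'): print(r['score'],tow(p,r['at']))
E
```

```text
[ 0.44745446 -0.2228992   0.26871709] [-8.99913034e+01 -3.85211008e-02 -7.73612208e+01]
0.8 [ 0.477449   -0.18648791  0.00075546]
0.68 [ 0.39206181 -0.29310853 -0.00416079]
0.59 [ 0.50034235 -0.30197078  0.00086056]
0.7 [ 0.47421678 -0.18642275  0.11502207]
0.7 [ 0.40303848 -0.2746961   0.14538166]
0.6 [ 0.49528158 -0.28921726  0.11608207]
```

View pics/w1.png

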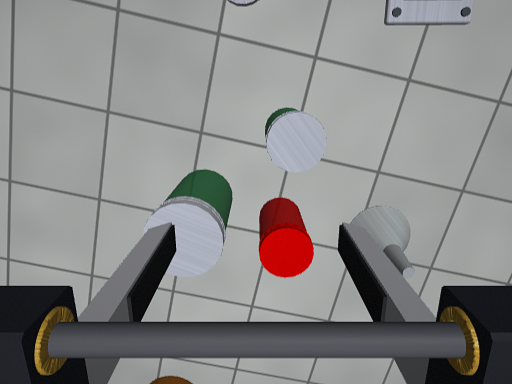

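```bash
python3 - <<'E'
from h import *
p,s=wrist()
print(ray(p,(296,141),.114), ray(p,(286,250),.114), ray(p,(183,236),.15))
E
```

```text
[ 0.47847109 -0.18163443  0.114     ] [ 0.49779534 -0.29862241  0.114     ] [ 0.39084601 -0.28918544  0.15      ]
```

drive_tool:
  steps:
    - {"linear": [15,20,0],"dr": [0,0,0]}
    - {"linear": [16,20,-20],"dr": [0,0,0]}
    - {"linear": [0,0,-40],"dr": [0,0,0]}
    - {"linear": [0,0,-40],"dr": [0,0,0]}
    - {"linear": [0,0,-20],"dr": [0,0,0]}

```text
clock: 3.32
tool_pos: [0.4772, -0.1814, 0.1447]
tool_rot: [-90.1, 0.1, -77.1]
wrist_force: [0.3, -1.6, -0.5]
opening: 0.0937
```

drive_tool:
  steps:
    - {"linear": [0,0,0],"dr": [0,0,0]}
    - {"linear": [0,0,0],"dr": [0,0,0]}
    - {"linear": [0,0,0],"dr": [0,0,0]}

```text
clock: 3.57
tool_pos: [0.4797, -0.1823, 0.15]
tool_rot: [-89.9, -0.1, -77.1]
wrist_force: [0.9, -0.0, -0.5]
opening: 0.0941
```

```bash
python3 - <<'E'
from h import *
p,s=wrist(); save(p,'w2.png'); print(s['tool_pos'],s['tool_rot'])
q=np.array(s['tool_pos']).copy(); q[2]=.114; print(proj(p,q), proj(p,[.478,-.183,.114]))
E
```

```text
[ 0.47965705 -0.18230878  0.15003023] [-8.99089737e+01 -6.99733468e-02 -7.71477993e+01]
[256.05082825 215.68698876] [253.44025664 216.10919396]
```

View pics/w2.png

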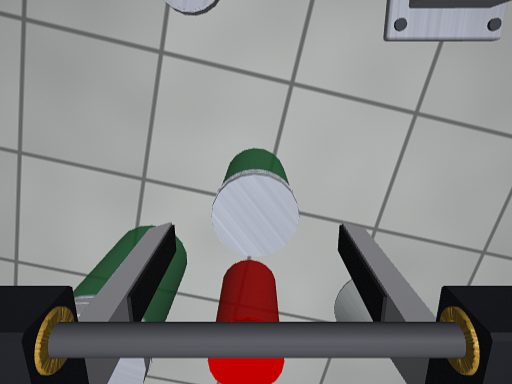

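drive_tool:
  steps:
    - {"linear": [-1,0,-25],"dr": [0,0,0]}
    - {"linear": [0,0,-25],"dr": [0,0,0]}
    - {"linear": [0,0,-13],"dr": [0,0,0]}
    - {"linear": [0,0,0],"dr": [0,0,0]}
    - {"linear": [0,0,0],"dr": [0,0,0]}

```text
clock: 4.03
tool_pos: [0.4784, -0.1821, 0.0865]
tool_rot: [-90.0, -0.0, -77.1]
wrist_force: [0.8, 0.2, -0.4]
opening: 0.0939
```

drive_tool:
  steps:
    - {"linear": [0,0,0],"dr": [0,0,0]}
    - {"linear": [0,0,0],"dr": [0,0,0]}
    - {"linear": [0,0,0],"dr": [0,0,0]}
    - {"linear": [0,0,0],"dr": [0,0,0]}
    - {"linear": [0,0,0],"dr": [0,0,0]}
  jaw: 1
  newtons: 30

```text
clock: 4.45
tool_pos: [0.4779, -0.182, 0.0857]
tool_rot: [-90.0, -0.0, -77.1]
wrist_force: [-0.4, 0.3, -0.1]
opening: 0.0637
```

drive_tool:
  steps:
    - {"linear": [0,0,0],"dr": [0,0,0]}
    - {"linear": [0,0,0],"dr": [0,0,0]}
    - {"linear": [0,0,0],"dr": [0,0,0]}
    - {"linear": [0,0,0],"dr": [0,0,0]}
    - {"linear": [0,0,0],"dr": [0,0,0]}

```text
clock: 4.87
tool_pos: [0.478, -0.1819, 0.0856]
tool_rot: [-90.0, -0.0, -77.1]
wrist_force: [-0.4, 1.2, 5.3]
opening: 0.0594
```

drive_tool:
  steps:
    - {"linear": [0,0,10],"dr": [0,0,0]}
    - {"linear": [0,0,20],"dr": [0,0,0]}
    - {"linear": [0,0,25],"dr": [0,0,0]}
    - {"linear": [0,0,25],"dr": [0,0,0]}
    - {"linear": [0,0,15],"dr": [0,0,0]}

```text
clock: 5.28
tool_pos: [0.4781, -0.1817, 0.183]
tool_rot: [-89.9, -0.0, -77.1]
wrist_force: [0.4, -0.5, -2.6]
opening: 0.0594
```

drive_tool:
  steps:
    - {"linear": [5,12,0],"dr": [0,0,0]}
    - {"linear": [10,24,0],"dr": [0,0,0]}
    - {"linear": [12,27,0],"dr": [0,0,0]}
    - {"linear": [12,27,0],"dr": [0,0,0]}
    - {"linear": [12,27,0],"dr": [0,0,0]}

```text
clock: 5.7
tool_pos: [0.5288, -0.0636, 0.1808]
tool_rot: [-90.0, -0.0, -77.1]
wrist_force: [0.9, -0.7, -2.5]
opening: 0.0599
```

drive_tool:
  steps:
    - {"linear": [12,27,0],"dr": [0,0,0]}
    - {"linear": [12,27,0],"dr": [0,0,0]}
    - {"linear": [10,22,0],"dr": [0,0,0]}
    - {"linear": [6,14,0],"dr": [0,0,0]}
    - {"linear": [3,7,0],"dr": [0,0,0]}

```text
clock: 6.12
tool_pos: [0.5719, 0.0346, 0.1806]
tool_rot: [-90.0, 0.1, -77.0]
wrist_force: [-0.5, 0.5, -2.8]
opening: 0.0594
```

drive_tool:
  steps:
    - {"linear": [0,0,0],"dr": [0,0,0]}
    - {"linear": [0,0,0],"dr": [0,0,0]}
    - {"linear": [0,0,0],"dr": [0,0,0]}

```text
clock: 6.37
tool_pos: [0.5714, 0.0307, 0.1803]
tool_rot: [-90.0, -0.0, -77.2]
wrist_force: [-0.1, -0.8, -2.8]
opening: 0.0597
```

```bash
python3 - <<'E'
from h import *
p,s=wrist(); save(p,'w3.png'); print(s['tool_pos'],s['tool_rot'],s['opening'],s['wrist_force'])
for t in ('seat','v_end','jaw','vise','handle_grip'):
    for r in vision.pinpoint(p,t): print(t,round(r['score'],2),tow(p,r['at']).round(4))
p=vision.read_camera('scene'); save(p,'s3.png')
for t in ('seat','jar','jaw','handle_grip','v_end'):
    for r in vision.pinpoint(p,t): print(t,round(r['score'],2),tow(p,r['at']).round(4))
E
```

```text
[0.57139212 0.03066477 0.1803106 ] [-9.00381784e+01 -3.32478594e-02 -7.71880238e+01] 0.059723916153470565 [-0.07037304 -0.84514032 -2.76026673]
seat 0.98 [0.5883 0.0749 0.009 ]
jaw 0.92 [0.5773 0.1044 0.0153]
vise 0.75 [ 0.5903  0.0719 -0.0017]
seat 0.64 [0.5856 0.0703 0.0117]
seat 0.28 [0.3601 0.1177 0.0062]
jar 0.92 [ 0.391  -0.2926  0.0016]
jar 0.82 [0.5719 0.0336 0.0955]
jar 0.59 [ 4.981e-01 -3.037e-01  4.000e-04]
jar 0.16 [0.5876 0.0689 0.013 ]
jaw 0.75 [0.5825 0.1041 0.0147]
handle_grip 0.48 [0.5656 0.1922 0.1099]
v_end 0.84 [ 0.6065 -0.025   0.0079]
```

View pics/w3.png

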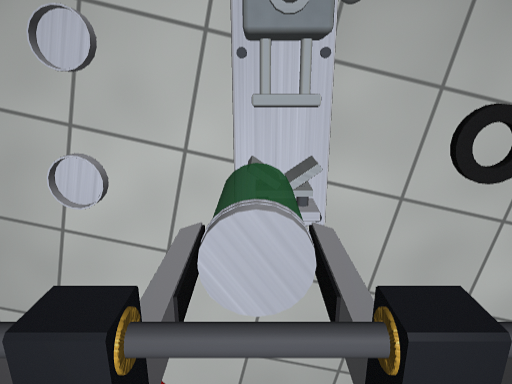

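View pics/s3.png

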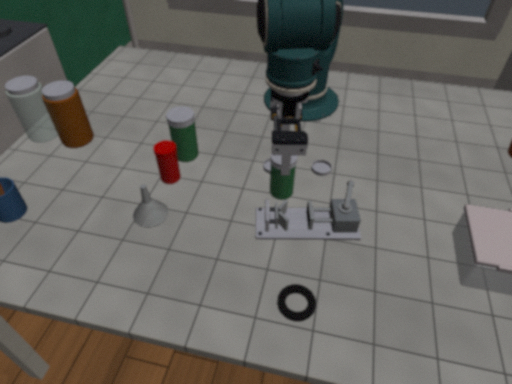

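```bash
python3 - <<'E'
from h import *
p,s=wrist()
c=p['pixels'][0:230,210:360]; cv2.imwrite('pics/w3c.png',cv2.cvtColor(cv2.resize(c,None,fx=4,fy=4,interpolation=2)[:600],cv2.COLOR_RGB2BGR))
for x in [(.587,.0705)]:
    print(s['tool_pos'],proj(p,[*x,.012]))
E
```

```text
[0.57177591 0.03215089 0.18033661] [279.10439944 138.42280294]
```

View pics/w3c.png

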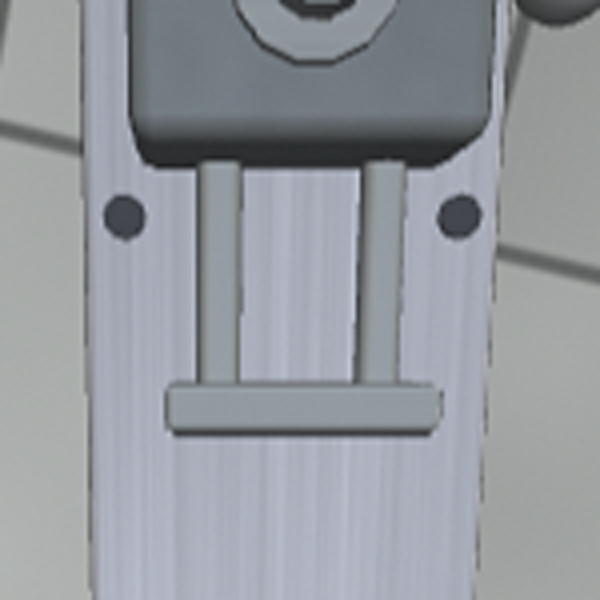

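```bash
python3 - <<'E'
from h import *
p,s=wrist(); print(s['tool_pos'])
a,b=ray(p,(252,107.5),.059),ray(p,(319.5,107.5),.059); print(a,b,np.linalg.norm(a-b),(a+b)/2, np.degrees(np.arctan2(*(b-a)[[1,0]])))
a2,b2=ray(p,(252,96),.059),ray(p,(319.5,96),.059);print('thick',np.linalg.norm(a-a2))
y=np.array([-np.sin(np.radians(13)),np.cos(np.radians(13))])
print('seat', ((a+b)/2)[:2]-y*.0322, ((a+b)/2)[:2]-y*.034)
# plate edges
for z in (.012,):
  l=ray(p,(210+92/4,130),z); r=ray(p,(210+482/4,130),z); print((l+r)/2,np.linalg.norm(l-r))
  m=((l+r)/2)[:2]; print('centerline x at seat y', m+y*((.0705-m[1])/y[1]))
E
```

```text
[0.57175303 0.03218717 0.18032839]
[0.55317349 0.09685422 0.059     ] [0.61001633 0.10990325 0.059     ] 0.05832139249716256 [0.58159491 0.10337873 0.059     ] 12.928997792285703
thick 0.009589025098145115
seat [0.58883833 0.07200402] [0.58924324 0.07025015]
[0.58752496 0.07945271 0.012     ] 0.09922978843301766
centerline x at seat y [0.58959186 0.0705    ]
```

drive_tool:
  steps:
    - {"linear": [4,9,0],"dr": [0,0,0]}
    - {"linear": [6,14,0],"dr": [0,0,0]}
    - {"linear": [4,10,0],"dr": [0,0,0]}
    - {"linear": [3,6,0],"dr": [0,0,0]}
    - {"linear": [0,0,-10],"dr": [0,0,0]}

```text
clock: 7.48
tool_pos: [0.59, 0.0734, 0.1715]
tool_rot: [-89.8, 0.0, -77.0]
wrist_force: [1.2, 0.5, -3.6]
opening: 0.0596
```

drive_tool:
  steps:
    - {"linear": [0,0,0],"dr": [0,0,0]}
    - {"linear": [0,0,0],"dr": [0,0,0]}
    - {"linear": [0,0,0],"dr": [0,0,0]}
    - {"linear": [0,0,0],"dr": [0,0,0]}

```text
clock: 7.82
tool_pos: [0.5888, 0.0706, 0.1704]
tool_rot: [-90.0, -0.0, -77.1]
wrist_force: [0.1, 0.4, -2.9]
opening: 0.0595
```

```bash
python3 - <<'E'
from h import *
p,s=wrist(); save(p,'w4.png'); print(s['tool_pos'],s['tool_rot'],s['wrist_force'])
p=vision.read_camera('top'); c=p['pixels'][130:250,120:280]; cv2.imwrite('pics/t4.png',cv2.cvtColor(cv2.resize(c,None,fx=5,fy=5,interpolation=2),cv2.COLOR_RGB2BGR))
E
```

```text
[0.58878109 0.0706219  0.17043579] [-9.00003247e+01 -1.46266206e-02 -7.71450994e+01] [ 0.14565165  0.43495934 -2.8702216 ]
```

View pics/w4.png

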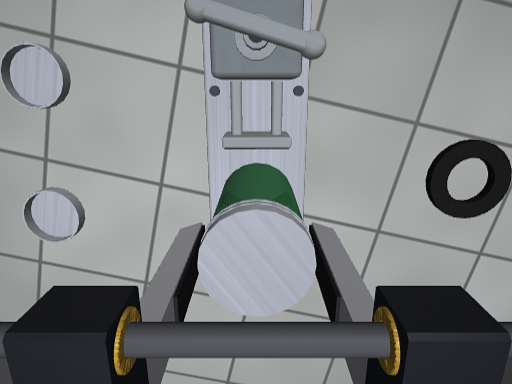

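```bash
python3 - <<'E'
from h import *
p,s=wrist()
y=np.array([-np.sin(np.radians(13)),np.cos(np.radians(13))])
a,b=ray(p,(222,148.5),.059),ray(p,(291,148.5),.059); m=(a+b)/2; d=m[:2]-np.array(s['tool_pos'])[:2]
print(a,b,'along y',d@y,'along x',d@[y[1],-y[0]])
for e in ((190,7),(316,44)): print(ray(p,e,.112))
c=p['pixels'][100:180,190:330]; cv2.imwrite('pics/w4c.png',cv2.cvtColor(cv2.resize(c,None,fx=5,fy=5,interpolation=2),cv2.COLOR_RGB2BGR))
E
```

```text
[0.55265013 0.09645314 0.059     ] [0.61078303 0.10975764 0.059     ] along y 0.03313354102445213 along x 0.00033957588352931774
[0.51863884 0.19025674 0.112     ]
[0.60213421 0.18714902 0.112     ]
```

View pics/w4c.png

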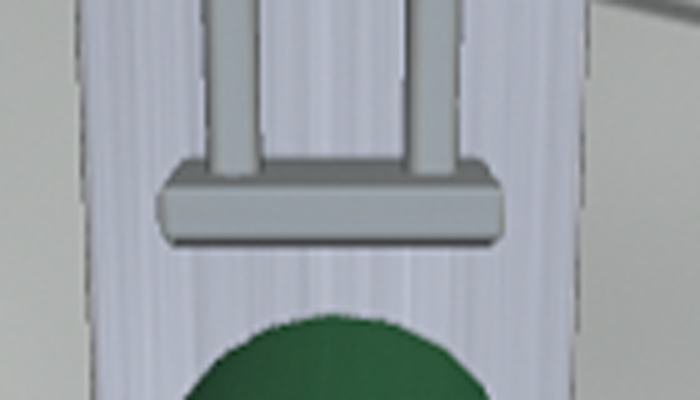

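drive_tool:
  steps:
    - {"linear": [0,0,-20],"dr": [0,0,0]}
    - {"linear": [0,0,-20],"dr": [0,0,0]}
    - {"linear": [0,0,-15],"dr": [0,0,0]}
    - {"linear": [0,0,-7],"dr": [0,0,0]}
    - {"linear": [0,0,-3],"dr": [0,0,0]}

```text
clock: 8.38
tool_pos: [0.5883, 0.071, 0.1045]
tool_rot: [-90.1, 0.0, -77.1]
wrist_force: [-0.5, -0.3, -2.5]
opening: 0.0593
```

drive_tool:
  steps:
    - {"linear": [0,0,-1],"dr": [0,0,0]}
    - {"linear": [0,0,-1],"dr": [0,0,0]}
    - {"linear": [0,0,-1],"dr": [0,0,0]}
    - {"linear": [0,0,-1],"dr": [0,0,0]}
    - {"linear": [0,0,-1],"dr": [0,0,0]}

```text
clock: 8.8
tool_pos: [0.589, 0.0711, 0.1007]
tool_rot: [-90.0, -0.0, -77.1]
wrist_force: [-0.3, 0.0, -2.2]
opening: 0.0595
```

drive_tool:
  steps:
    - {"linear": [0,0,0],"dr": [0,0,0]}
    - {"linear": [0,0,0],"dr": [0,0,0]}

```text
clock: 8.97
tool_pos: [0.5888, 0.0711, 0.1004]
tool_rot: [-90.0, -0.0, -77.1]
wrist_force: [0.5, -0.1, -2.5]
opening: 0.0595
```

drive_tool:
  steps:
    - {"linear": [0,0,-1],"dr": [0,0,0]}
    - {"linear": [0,0,-1],"dr": [0,0,0]}
    - {"linear": [0,0,0],"dr": [0,0,0]}
    - {"linear": [0,0,0],"dr": [0,0,0]}

```text
clock: 9.3
tool_pos: [0.5888, 0.0711, 0.0983]
tool_rot: [-90.0, -0.0, -77.1]
wrist_force: [-0.3, 0.1, -3.5]
opening: 0.0595
```

drive_tool:
  steps:
    - {"linear": [0,0,-0.5],"dr": [0,0,0]}
    - {"linear": [0,0,0],"dr": [0,0,0]}
    - {"linear": [0,0,-0.5],"dr": [0,0,0]}
    - {"linear": [0,0,0],"dr": [0,0,0]}

```text
clock: 9.63
tool_pos: [0.5889, 0.0712, 0.0976]
tool_rot: [-90.0, -0.0, -77.1]
wrist_force: [-1.1, -1.1, 2.9]
opening: 0.0592
```

drive_tool:
  steps:
    - {"linear": [0,0,0],"dr": [0,0,0]}
    - {"linear": [0,0,0],"dr": [0,0,0]}
    - {"linear": [0,0,0],"dr": [0,0,0]}
    - {"linear": [0,0,0],"dr": [0,0,0]}
    - {"linear": [0,0,0],"dr": [0,0,0]}
  jaw: 0

```text
clock: 10.05
tool_pos: [0.5888, 0.0711, 0.0973]
tool_rot: [-90.0, -0.0, -77.1]
wrist_force: [1.0, 0.2, -0.7]
opening: 0.0894
```

drive_tool:
  steps:
    - {"linear": [0,0,0],"dr": [0,0,0]}
    - {"linear": [0,0,0],"dr": [0,0,0]}
    - {"linear": [0,0,10],"dr": [0,0,0]}
    - {"linear": [0,0,20],"dr": [0,0,0]}
    - {"linear": [0,0,25],"dr": [0,0,0]}

```text
clock: 10.47
tool_pos: [0.588, 0.0712, 0.1525]
tool_rot: [-90.1, 0.0, -77.1]
wrist_force: [0.0, 1.3, 0.2]
opening: 0.094
```

drive_tool:
  steps:
    - {"linear": [0,0,15],"dr": [0,0,0]}
    - {"linear": [0,0,0],"dr": [0,0,0]}
    - {"linear": [0,0,0],"dr": [0,0,0]}

```text
clock: 10.72
tool_pos: [0.5892, 0.0711, 0.1684]
tool_rot: [-89.9, -0.0, -77.1]
wrist_force: [1.0, -0.2, 0.3]
opening: 0.094
```

```bash
python3 - <<'E'
from h import *
p,s=wrist(); save(p,'w5.png'); print(s['tool_pos'],s['tool_rot'],s['wrist_force'])
q=vision.read_camera('top'); c=q['pixels'][130:250,120:280]; cv2.imwrite('pics/t5.png',cv2.cvtColor(cv2.resize(c,None,fx=5,fy=5,interpolation=2),cv2.COLOR_RGB2BGR))
q=vision.read_camera('scene'); c=q['pixels'][130:250,230:390]; cv2.imwrite('pics/s5.png',cv2.cvtColor(cv2.resize(c,None,fx=5,fy=5,interpolation=2),cv2.COLOR_RGB2BGR))
print(proj(p,[.5888,.071,.126]))
E
```

```text
[0.58915957 0.0711443  0.16840284] [-8.99102190e+01 -3.10536339e-02 -7.71118217e+01] [ 1.005113   -0.15174194  0.26666114]
[255.49771975 212.51648229]
```

View pics/w5.png

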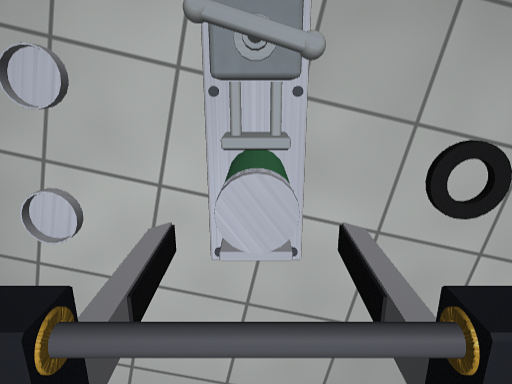

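View pics/s5.png

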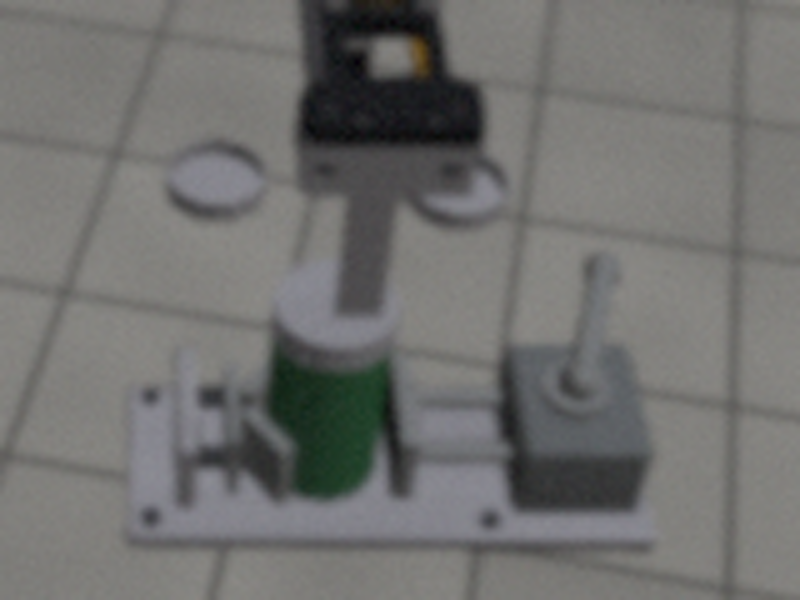

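drive_tool:
  steps:
    - {"linear": [-5,20,0],"dr": [0,0,0.12]}
    - {"linear": [-5,20,0],"dr": [0,0,0.12]}
    - {"linear": [-5,20,0],"dr": [0,0,0.12]}
    - {"linear": [-5,20,0],"dr": [0,0,0.12]}
    - {"linear": [-5,20,0],"dr": [0,0,0.12]}

```text
clock: 11.28
tool_pos: [0.5631, 0.1719, 0.1666]
tool_rot: [-90.1, 0.0, -42.4]
wrist_force: [-0.5, -0.1, 0.1]
opening: 0.0941
```

drive_tool:
  steps:
    - {"linear": [-3,17,0],"dr": [0,0,0.12]}
    - {"linear": [0,0,0],"dr": [0,0,0.12]}
    - {"linear": [0,0,0],"dr": [0,0,0.12]}
    - {"linear": [0,0,0],"dr": [0,0,0.12]}
    - {"linear": [0,0,0],"dr": [0,0,0.12]}

```text
clock: 11.7
tool_pos: [0.5603, 0.1882, 0.1665]
tool_rot: [-90.0, 0.1, -8.0]
wrist_force: [0.5, 0.3, -0.8]
opening: 0.0942
```

drive_tool:
  steps:
    - {"linear": [0,0,0],"dr": [0,0,0.09]}
    - {"linear": [0,0,0],"dr": [0,0,0]}
    - {"linear": [0,0,0],"dr": [0,0,0]}
    - {"linear": [0,0,0],"dr": [0,0,0]}

```text
clock: 12.03
tool_pos: [0.5606, 0.1881, 0.167]
tool_rot: [-90.0, 0.0, -3.4]
wrist_force: [-0.3, -0.4, 0.3]
opening: 0.094
```

```bash
python3 - <<'E'
from h import *
p,s=wrist(); save(p,'w6.png'); print(s['tool_pos'],s['tool_rot'],s['wrist_force'],s['wrist_torque'],s['joints'])
q=np.array(s['tool_pos']).copy(); q[2]=.119; print(proj(p,q),proj(p,[.561,.1885,.119]))
for r in vision.pinpoint(p,'handle_grip'): print(r['score'],tow(p,r['at']))
E
```

```text
[0.56060424 0.18808448 0.16695045] [-9.00077953e+01  3.50623811e-02 -3.38895658e+00] [-0.34742161 -0.42614347  0.30230017] [ 0.02847161 -0.1538046  -0.02151646] [ 16.06692861  31.33775178 -50.89384538  98.33285576  26.81743147
  63.39095951  43.4874514 ]
[255.89546899 209.1262228 ] [256.51130327 209.61730234]
0.84 [0.55817318 0.19058713 0.11258763]
```

View pics/w6.png

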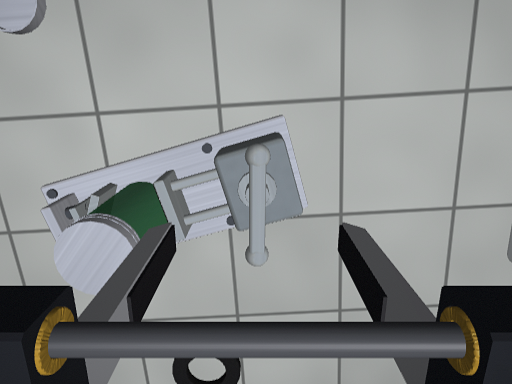

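```bash
python3 - <<'E'
from h import *
p,s=wrist()
a,b=ray(p,(258,155.5),.112),ray(p,(257,256),.112); print(a,b,(a+b)/2,np.linalg.norm(a-b),np.degrees(np.arctan2(*(b-a)[[1,0]])),s['tool_pos'],s['wrist_torque'])
E
```

```text
[0.52359323 0.19178332 0.112     ] [0.60137661 0.18665069 0.112     ] [0.56248492 0.18921701 0.112     ] 0.07795253553213562 -3.7752537630644714 [0.56068803 0.18817178 0.1671975 ] [ 0.00959092 -0.14586017  0.08008065]
```

drive_tool:
  steps:
    - {"linear": [1,1,-20],"dr": [0,0,0]}
    - {"linear": [0,0,-25],"dr": [0,0,0]}
    - {"linear": [0,0,-20],"dr": [0,0,0]}
    - {"linear": [0,0,-9],"dr": [0,0,0]}
    - {"linear": [0,0,0],"dr": [0,0,0]}

```text
clock: 12.6
tool_pos: [0.5609, 0.1889, 0.0917]
tool_rot: [-90.1, 0.1, -3.2]
wrist_force: [0.8, 0.0, -0.0]
opening: 0.0939
```

drive_tool:
  steps:
    - {"linear": [0,0,0],"dr": [0,0,0]}
    - {"linear": [0,0,0],"dr": [0,0,0]}
    - {"linear": [0,0,0],"dr": [0,0,0]}
    - {"linear": [0,0,0],"dr": [0,0,0]}
    - {"linear": [0,0,0],"dr": [0,0,0]}
  jaw: 1
  newtons: 60

```text
clock: 13.02
tool_pos: [0.5621, 0.1892, 0.0939]
tool_rot: [-90.0, -0.1, -3.2]
wrist_force: [-0.4, -0.5, 0.1]
opening: 0.0639
```

drive_tool:
  steps:
    - {"linear": [0,0,0],"dr": [0,0,0]}
    - {"linear": [0,0,0],"dr": [0,0,0]}
    - {"linear": [0,0,0],"dr": [0,0,0]}
    - {"linear": [0,0,0],"dr": [0,0,0]}
    - {"linear": [0,0,0],"dr": [0,0,0]}

```text
clock: 13.43
tool_pos: [0.5617, 0.1892, 0.0933]
tool_rot: [-90.0, -0.0, -3.2]
wrist_force: [-0.7, 0.9, -0.8]
opening: 0.0309
```

drive_tool:
  steps:
    - {"linear": [0,0,0],"dr": [0,0,0]}
    - {"linear": [0,0,0],"dr": [0,0,0]}
    - {"linear": [0,0,0],"dr": [0,0,0]}
    - {"linear": [0,0,0],"dr": [0,0,0]}
    - {"linear": [0,0,0],"dr": [0,0,0]}

```text
clock: 13.85
tool_pos: [0.5617, 0.1883, 0.0933]
tool_rot: [-90.1, 0.0, -3.2]
wrist_force: [-1.7, -4.1, 3.1]
opening: 0.0114
```

```bash
cat > st.py <<'E'
from h import *
s=robot.get_state(); print(s['clock'],s['tool_pos'],s['tool_rot'],'F',s['wrist_force'].round(2),'T',s['wrist_torque'].round(3),s['opening'],'tau',s['tau'].round(2),'q',s['joints'].round(1))
E
python3 st.py
```

```text
13.85 [0.56171538 0.18828706 0.09325559] [-9.00810887e+01  1.95916133e-02 -3.23660763e+00] F [-1.7  -4.09  3.12] T [-1.113  0.235 -0.192] 0.011365409751048246 tau [ -2.55 -81.58 -21.47 -34.22  -0.51  -1.41   0.15] q [ 13.4  36.3 -47.5 101.4  31.6  56.6  40.1]
```

drive_tool:
  steps:
    - {"linear": [0,-1,0],"dr": [0,0,0]}
    - {"linear": [0,0,0],"dr": [0,0,-0.05]}
    - {"linear": [0,0,0],"dr": [0,0,-0.1]}
    - {"linear": [0,0,0],"dr": [0,0,-0.1]}
    - {"linear": [0,0,0],"dr": [0,0,-0.05]}

```text
clock: 14.27
tool_pos: [0.5617, 0.1882, 0.0933]
tool_rot: [-90.0, -0.0, -20.7]
wrist_force: [0.6, 0.2, -1.5]
opening: 0.0112
```

```bash
python3 st.py
```

```text
14.2667 [0.56174245 0.18821561 0.09328373] [-8.99986238e+01 -7.99303639e-03 -2.06896051e+01] F [ 0.62  0.22 -1.55] T [-0.14  -0.195  0.358] 0.011207482535785972 tau [ 1.200e+00 -8.354e+01 -1.807e+01 -3.488e+01 -3.200e-01  1.000e-02
 -1.700e-01] q [ 10.9  34.9 -43.6 101.5  28.7  55.3  24.9]
```

drive_tool:
  steps:
    - {"linear": [0,0,0],"dr": [0,0,-0.05]}
    - {"linear": [0,0,0],"dr": [0,0,-0.05]}
    - {"linear": [0,0,0],"dr": [0,0,-0.05]}
    - {"linear": [0,0,0],"dr": [0,0,-0.05]}
    - {"linear": [0,0,0],"dr": [0,0,-0.05]}

```text
clock: 14.68
tool_pos: [0.5617, 0.1882, 0.0933]
tool_rot: [-90.0, -0.0, -34.8]
wrist_force: [-0.3, -0.6, -0.9]
opening: 0.0112
```

```bash
python3 st.py
```

```text
14.6833 [0.56171871 0.18816597 0.09328201] [-9.00071361e+01 -4.99695834e-03 -3.48140269e+01] F [-0.32 -0.65 -0.92] T [-0.229 -0.085  0.39 ] 0.01123014554660077 tau [  1.16 -83.04 -17.02 -35.07  -0.1   -0.13   1.35] q [  8.8  33.8 -40.4 101.6  26.4  54.4  12.6]
```

drive_tool:
  steps:
    - {"linear": [0,0,0],"dr": [0,0,-0.05]}
    - {"linear": [0,0,0],"dr": [0,0,-0.05]}
    - {"linear": [0,0,0],"dr": [0,0,-0.05]}
    - {"linear": [0,0,0],"dr": [0,0,-0.05]}
    - {"linear": [0,0,0],"dr": [0,0,-0.05]}

```text
clock: 15.1
tool_pos: [0.5617, 0.1881, 0.0933]
tool_rot: [-90.0, -0.0, -49.1]
wrist_force: [-1.1, -1.6, -0.6]
opening: 0.0114
```

```bash
python3 st.py
```

```text
15.1 [0.56170236 0.18811523 0.09329676] [-9.00105978e+01 -6.44927013e-03 -4.91435456e+01] F [-1.06 -1.57 -0.58] T [-0.338 -0.004  0.362] 0.011439725589563958 tau [  1.06 -83.24 -15.55 -35.46  -0.12  -0.26   1.35] q [  6.5  32.8 -37.2 101.7  24.   53.6   0. ]
```

drive_tool:
  steps:
    - {"linear": [0,0,0],"dr": [0,0,-0.05]}
    - {"linear": [0,0,0],"dr": [0,0,-0.05]}
    - {"linear": [0,0,0],"dr": [0,0,-0.05]}
    - {"linear": [0,0,0],"dr": [0,0,-0.05]}
    - {"linear": [0,0,0],"dr": [0,0,-0.05]}

```text
clock: 15.52
tool_pos: [0.5616, 0.1881, 0.0933]
tool_rot: [-90.0, -0.0, -63.5]
wrist_force: [-1.2, -1.4, 0.7]
opening: 0.0118
```

```bash
python3 st.py; python3 - <<'E'
from h import *
p,s=wrist(); save(p,'w7.png')
q=vision.read_camera('scene'); c=q['pixels'][130:250,230:390]; cv2.imwrite('pics/s7.png',cv2.cvtColor(cv2.resize(c,None,fx=5,fy=5,interpolation=2),cv2.COLOR_RGB2BGR))
E
```

```text
15.5167 [0.56164414 0.18810135 0.09328714] [-9.00164602e+01 -9.46588672e-03 -6.34624679e+01] F [-1.24 -1.4   0.68] T [-0.339  0.107  0.363] 0.011824908444489286 tau [  0.99 -83.45 -14.1  -35.83  -0.14  -0.4    1.34] q [  4.2  32.  -34.  101.8  21.8  53.  -12.5]
```

View pics/w7.png

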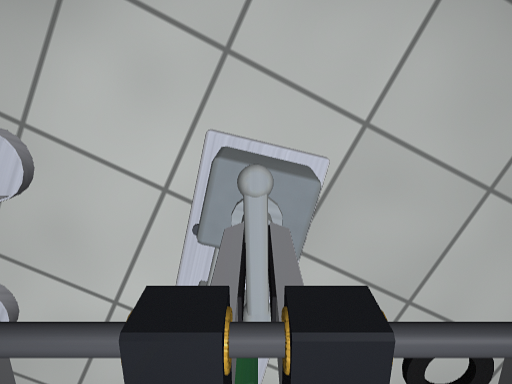

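View pics/s7.png

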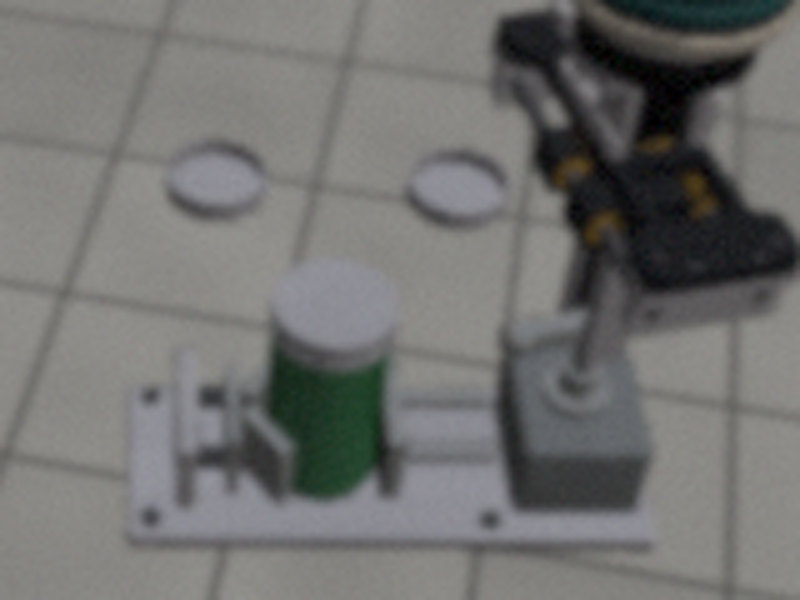

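drive_tool:
  steps:
    - {"linear": [0,0,0],"dr": [0,0,-0.04]}
    - {"linear": [0,0,0],"dr": [0,0,-0.04]}
    - {"linear": [0,0,0],"dr": [0,0,-0.04]}
    - {"linear": [0,0,0],"dr": [0,0,-0.04]}
    - {"linear": [0,0,0],"dr": [0,0,-0.04]}

```text
clock: 16.03
tool_pos: [0.5617, 0.1881, 0.0933]
tool_rot: [-90.0, -0.0, -74.8]
wrist_force: [-1.7, -2.0, 1.5]
opening: 0.0114
```

```bash
python3 st.py
```

```text
16.0333 [0.5616529  0.18806958 0.09327599] [-9.00197964e+01 -9.42448528e-03 -7.47847000e+01] F [-1.72 -2.03  1.53] T [-0.447  0.162  0.427] 0.011449810785890305 tau [  0.67 -83.63 -12.8  -36.21  -0.2   -0.62   0.99] q [  2.4  31.4 -31.4 101.8  20.   52.5 -22.5]
```

drive_tool:
  steps:
    - {"linear": [0,0,0],"dr": [0,0,-0.04]}
    - {"linear": [0,0,0],"dr": [0,0,-0.04]}
    - {"linear": [0,0,0],"dr": [0,0,-0.04]}

```text
clock: 16.28
tool_pos: [0.5616, 0.188, 0.0933]
tool_rot: [-90.0, -0.0, -81.7]
wrist_force: [-1.6, -2.5, 1.6]
opening: 0.0118
```

```bash
python3 st.py
```

```text
16.2833 [0.56160891 0.18802328 0.09326005] [-9.00248549e+01 -1.61516328e-02 -8.16589996e+01] F [-1.58 -2.48  1.63] T [-0.486  0.266  0.473] 0.011760845525988817 tau [  0.67 -83.7  -12.09 -36.37  -0.25  -0.68   0.93] q [  1.2  31.  -29.9 101.9  18.9  52.2 -28.5]
```

drive_tool:
  steps:
    - {"linear": [0,0,0],"dr": [0,0,-0.03]}
    - {"linear": [0,0,0],"dr": [0,0,-0.03]}

```text
clock: 16.45
tool_pos: [0.5616, 0.188, 0.0933]
tool_rot: [-90.0, -0.0, -85.1]
wrist_force: [-1.3, -1.8, 1.3]
opening: 0.0117
```

```bash
python3 st.py; python3 - <<'E'
from h import *
q=vision.read_camera('scene'); c=q['pixels'][130:250,230:390]; cv2.imwrite('pics/s8.png',cv2.cvtColor(cv2.resize(c,None,fx=5,fy=5,interpolation=2),cv2.COLOR_RGB2BGR))
print([robot.get_state()['wrist_torque'][2].round(3) for _ in range(2)])
E
```

```text
16.45 [0.56160034 0.18804472 0.0932721 ] [-9.00232567e+01 -1.98251005e-02 -8.50687155e+01] F [-1.29 -1.81  1.34] T [-0.456  0.213  0.53 ] 0.011696451081834 tau [  0.34 -83.83 -11.55 -36.43  -0.36  -0.73   0.46] q [  0.7  30.8 -29.1 101.9  18.4  52.1 -31.5]
[np.float64(0.439), np.float64(0.439)]
```

View pics/s8.png

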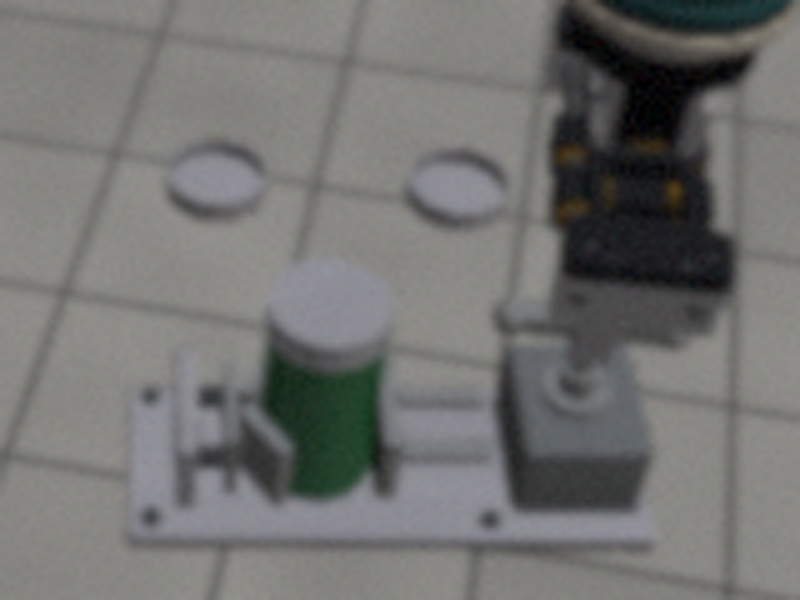

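```bash
cat > tz.py <<'E'
from h import *
v=[];t=[]
for i in range(12):
    q=vision.read_camera('scene'); s=robot.get_state(); v.append(s['wrist_torque'][2]); t.append(s['tau'])
print(np.round(v,3),'mean',np.mean(v).round(3),'sd',np.std(v).round(3),'yaw',s['tool_rot'][2],'tau7',np.mean(t,0)[6].round(2),s['clock'])
# lid/jar centroid
import sys
px=q['pixels'].astype(int); g=(px[...,1]-px[...,0]>25)&(px[...,1]-px[...,2]>15)
g[:,:275]=0; g[:,330:]=0; g[:190]=0; g[235:]=0
ys,xs=np.nonzero(g); print('green rows',ys.min(),ys.max(),'cent',xs.mean().round(2),ys.mean().round(2),len(xs))
save(q,sys.argv[1])
E
python3 tz.py s9.png; python3 - <<'E'
import cv2,numpy as np
a=cv2.imread('pics/s7.png').astype(np.float32);b=cv2.imread('pics/s8.png').astype(np.float32)
f=lambda i,r:np.float32(cv2.cvtColor(i[r[0]:r[1],r[2]:r[3]],cv2.COLOR_BGR2GRAY))
for n,r in (('jar',(260,490,265,400)),('vback',(350,500,165,240)),('vplate',(400,500,245,275)),('jaw',(380,500,375,400)),('base',(490,560,100,700))):
    print(n,cv2.phaseCorrelate(f(a,r),f(b,r)))
E
```

```text
[0.372 0.374 0.397 0.403 0.438 0.446 0.468 0.439 0.388 0.457 0.461 0.527] mean 0.431 sd 0.044 yaw -85.12093202116765 tau7 -0.54 17.1
green rows 203 227 cent 298.64 215.71 212
jar ((-0.00295260682787557, 0.14687808792557178), 0.3975359222035349)
vback ((0.345595923009661, 0.10258772355427936), 0.5943337244669596)
vplate ((-0.1531616698000544, 0.005856454480529294), 0.5757844956715902)
jaw ((0.07529366799028026, 0.11023885780820564), 0.8315158928632737)
base ((0.16950857625460003, -0.09794593834138254), 0.3881953650933725)
```

drive_tool:
  steps:
    - {"linear": [0,0,0],"dr": [0,0,-0.04]}
    - {"linear": [0,0,0],"dr": [0,0,-0.04]}

```text
clock: 17.27
tool_pos: [0.5616, 0.1881, 0.0932]
tool_rot: [-90.0, -0.0, -89.8]
wrist_force: [-3.9, -3.6, 1.4]
opening: 0.0114
```

```bash
python3 tz.py s10.png
```

```text
[0.501 0.487 0.48  0.397 0.429 0.45  0.417 0.443 0.393 0.421 0.437 0.38 ] mean 0.436 sd 0.037 yaw -89.65004729735405 tau7 -0.48 17.8667
green rows 204 227 cent 298.37 215.45 211
```

drive_tool:
  steps:
    - {"linear": [0,0,0],"dr": [0,0,-0.03]}
    - {"linear": [0,0,0],"dr": [0,0,-0.03]}

```text
clock: 18.03
tool_pos: [0.5616, 0.1881, 0.0933]
tool_rot: [-90.0, -0.0, -93.2]
wrist_force: [-5.0, -2.9, 2.1]
opening: 0.0115
```

```bash
python3 tz.py s11.png
```

```text
[0.575 0.511 0.606 0.544 0.505 0.497 0.528 0.491 0.491 0.48  0.525 0.447] mean 0.517 sd 0.041 yaw -93.08196058363177 tau7 -0.55 18.6333
green rows 204 227 cent 298.24 215.54 210
```

drive_tool:
  steps:
    - {"linear": [0,0,0],"dr": [0,0,-0.03]}
    - {"linear": [0,0,0],"dr": [0,0,-0.03]}

```text
clock: 18.8
tool_pos: [0.5616, 0.1881, 0.0933]
tool_rot: [-90.0, -0.0, -96.6]
wrist_force: [-4.8, -4.1, 2.8]
opening: 0.0116
```

```bash
python3 tz.py s12.png;python3 st.py; python3 - <<'E'
import cv2
c=cv2.imread('pics/s12.png')[130:250,230:390]; cv2.imwrite('pics/s12c.png',cv2.resize(c,None,fx=5,fy=5,interpolation=2))
E
```

```text
[0.563 0.568 0.51  0.552 0.511 0.526 0.586 0.608 0.568 0.558 0.577 0.591] mean 0.56 sd 0.03 yaw -96.51398644953784 tau7 -0.59 19.4
green rows 204 227 cent 298.2 215.74 213
19.4 [0.56159165 0.18805247 0.09325639] [-9.00237553e+01 -1.97077263e-02 -9.65139864e+01] F [-3.97 -2.66  2.44] T [-0.73   0.938  0.591] 0.011272530569812296 tau [ -0.55 -84.15 -10.02 -38.14  -0.41  -1.76  -0.55] q [ -1.2  30.3 -26.5 101.9  16.7  51.7 -41.6]
```

View pics/s12c.png

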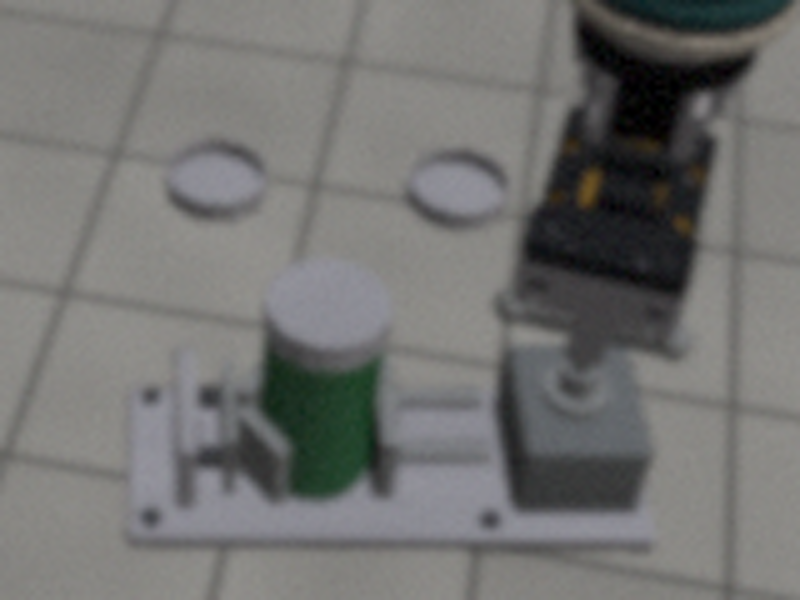

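drive_tool:
  steps:
    - {"linear": [0,0,0],"dr": [0,0,-0.03]}
    - {"linear": [0,0,0],"dr": [0,0,-0.03]}

```text
clock: 19.57
tool_pos: [0.5616, 0.1881, 0.0933]
tool_rot: [-90.0, -0.0, -100.0]
wrist_force: [-3.9, -4.0, 2.9]
opening: 0.0117
```

```bash
python3 tz.py s13.png;python3 st.py; python3 tz.py s14.png
```

```text
[0.633 0.593 0.598 0.648 0.556 0.607 0.647 0.585 0.569 0.592 0.582 0.614] mean 0.602 sd 0.028 yaw -99.94991776297454 tau7 -0.63 20.1667
green rows 203 227 cent 297.77 215.93 219
20.1667 [0.56158929 0.1880358  0.09327335] [-9.00215325e+01 -2.21202945e-02 -9.99499178e+01] F [-3.73 -4.2   1.9 ] T [-0.758  1.014  0.614] 0.011407264198384115 tau [ -0.52 -84.18  -9.66 -38.21  -0.44  -1.79  -0.59] q [ -1.8  30.2 -25.7 102.   16.2  51.5 -44.6]
[0.553 0.57  0.616 0.582 0.597 0.576 0.572 0.649 0.554 0.583 0.615 0.621] mean 0.591 sd 0.028 yaw -99.9486207324254 tau7 -0.59 20.7667
green rows 204 227 cent 297.83 215.86 219
```

drive_tool:
  steps:
    - {"linear": [0,0,0],"dr": [0,0,0]}
    - {"linear": [0,0,0],"dr": [0,0,0]}
    - {"linear": [0,0,0],"dr": [0,0,0]}
    - {"linear": [0,0,0],"dr": [0,0,0]}
    - {"linear": [0,0,0],"dr": [0,0,0]}
  jaw: 0.3

```text
clock: 21.18
tool_pos: [0.562, 0.1883, 0.0934]
tool_rot: [-90.0, 0.0, -100.0]
wrist_force: [-0.1, -0.5, -0.0]
opening: 0.0413
```

drive_tool:
  steps:
    - {"linear": [0,0,0],"dr": [0,0,0]}
    - {"linear": [0,0,0],"dr": [0,0,0]}
    - {"linear": [0,0,0],"dr": [0,0,0]}
    - {"linear": [0,0,0],"dr": [0,0,0]}
    - {"linear": [0,0,0],"dr": [0,0,0]}

```text
clock: 21.6
tool_pos: [0.5618, 0.1882, 0.0933]
tool_rot: [-90.0, -0.0, -100.0]
wrist_force: [-0.0, -0.3, -0.2]
opening: 0.0654
```

```bash
python3 tz.py s15.png;python3 st.py
```

```text
[ 0.011  0.016 -0.032  0.001 -0.022 -0.003 -0.027  0.096 -0.021 -0.02
 -0.012  0.01 ] mean -0.0 sd 0.033 yaw -100.03025414837046 tau7 0.0 22.2
green rows 204 227 cent 297.77 215.67 222
22.2 [0.56177997 0.18813493 0.09333055] [-9.00048131e+01 -1.03210369e-03 -1.00030254e+02] F [-0.52  0.24 -0.22] T [-0.041 -0.107  0.01 ] 0.06594510115820579 tau [-0.000e+00 -8.476e+01 -9.220e+00 -3.580e+01 -3.000e-02 -4.000e-02
  0.000e+00] q [ -1.8  30.2 -25.7 102.   16.2  51.5 -44.7]
```

drive_tool:
  steps:
    - {"linear": [0,0,15],"dr": [0,0,0]}
    - {"linear": [0,0,30],"dr": [0,0,0]}
    - {"linear": [0,0,35],"dr": [0,0,0]}
    - {"linear": [0,0,35],"dr": [0,0,0]}
    - {"linear": [0,0,20],"dr": [0,0,0]}

```text
clock: 22.62
tool_pos: [0.5625, 0.1886, 0.2321]
tool_rot: [-89.8, 0.1, -100.0]
wrist_force: [-0.7, -0.3, 0.9]
opening: 0.0663
```

drive_tool:
  steps:
    - {"linear": [-20,0,0],"dr": [0,0,0]}
    - {"linear": [-20,0,0],"dr": [0,0,0]}
    - {"linear": [-20,0,0],"dr": [0,0,0]}
    - {"linear": [0,0,0],"dr": [0,0,0]}
    - {"linear": [0,0,0],"dr": [0,0,0]}

```text
clock: 23.03
tool_pos: [0.5015, 0.1881, 0.2288]
tool_rot: [-89.9, -0.0, -100.0]
wrist_force: [-0.1, -0.8, -0.2]
opening: 0.0657
```

```bash
python3 - <<'E'
from h import *
s=robot.get_state();print(s['clock'],s['tool_pos'])
for n,r in (('top',(130,250,120,280)),('scene',(130,250,230,390))):
    q=vision.read_camera(n); c=q['pixels'][r[0]:r[1],r[2]:r[3]]; cv2.imwrite(f'pics/{n}_16.png',cv2.cvtColor(cv2.resize(c,None,fx=5,fy=5,interpolation=2),cv2.COLOR_RGB2BGR)); save(q,n+'_16f.png')
E
```

```text
23.0333 [0.50153176 0.18810267 0.22877349]
```

View pics/scene_16.png

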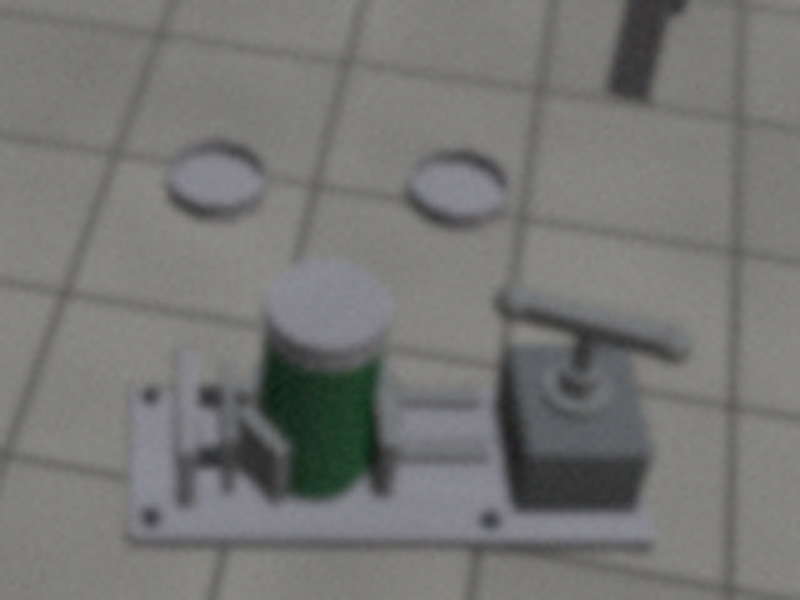

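View pics/top_16f.png

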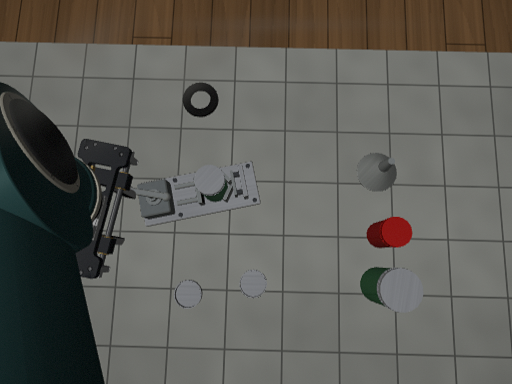

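```bash
python3 -c "
from workcell import robot
print(robot.finish_job())"
```

```text
the job is handed in; nothing more can be done
None
```

The small green jar is upright and clamped in the vise, and the job was handed in at about 23 s of the 72 s allowed.

- **Placing:** I gripped the jar across its lid, stood it on the seat between the jaws and let go.
- **Clamping:** I turned the T-handle about 97° clockwise in one take, stopping when the resistance had clearly risen. Turning torque went from about 0.37 N m free to about 0.60 N m held. That is roughly 0.22 N m above the free drag, or about 36 N on the glass, inside the firm range of 28 to 50 N. With the gripper open again the torque sensor read zero, so the reading had no offset.
- **Last pictures:** The jar is upright against the V jaw, the flat jaw is against it and the handle stayed where I left it. The funnel, ring, lids and other jars look unmoved, and the arm is clear of everything.
- **Uncertainty:** Single torque readings scattered by about ±0.04 N m, so I used averages. One average, at a tool yaw of −90°, came out about 0.05 N m below the trend of the others. I worked out the moment the jar met the V from the torque trend rather than seeing it directly.

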